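Level a display riser with the spirit level from the drawer

ROBOT

A 7-joint arm with a two-finger parallel gripper is mounted at the origin on the work surface. World frame = base frame: x ahead of the robot, y to its left, z up, the work surface at z = 0. Lengths are in m, angles in rad, forces in N, time in s.
With the tool pointing down it reaches from about 0.4 to 0.875 m from the base axis. Payload 4.4 kg.
Tool frame: the origin (TCP) lies midway between the tips of the shut fingers; the grasp point (between the pads) lies 19 mm behind it; z points along the fingers, y is the direction in which the jaws open and shut (so a half turn about z gives the same grasp; the last joint's range is limited). The gripper opens to 85 mm and grips with 20 to 120 N. Pads are 22 mm wide; open, the fingers measure 114 mm over their backs; the gripper's body (76 mm by 85 mm) begins 54 mm behind the grasp point. The pads swing forward as they close: fully open they stand 13 mm farther back than shut.
Start: joints at [1.225, 0.628, 0.038, 1.517, -0.027, 0.996, -0.02], TCP at [0.18, -0.625, 0.231] pointing down, gripper open.
Joint ranges: [-3.06, 3.06], [-0.37, 2.12], [-1.25, 1.32], [0.18, 2.47], [-1.1, 4.24], [0.23, 1.98], [-2.94, 2.94]. Speed limits (rad/s): [2.57, 2.57, 3.14, 3.14, 3.14, 3.14, 3.14].

INTERFACE

Orientations are given as a rotation vector (axis times angle).
In Python, from bench import state, imaging, bot, silhouettes, tip_of gives the robot as it stands.
- The arm moves only by the tool step_arm, never from a script. Its argument "commands" is a list that holds one entry, the list of rows, each a list of 7 numbers: the finger opening in mm, from 0 to 85.4, then the shift along the tool's x, y, z in mm, then the turn, a rotation vector about the tool's x, y, z in degrees. In form: [[[grip, dx, dy, dz, rx, ry, rz], ...]]. A call has 1 to 5 rows; each row is the pose to reach, as a shift and turn from the pose measured when the call began, along the tool's axes at that moment; what a row does not reach only later rows make up. A row lasts 1/10 s, in which the tool goes at most 50 mm and 8.59 degrees, less where a joint would pass 70% of its speed; a pose out of reach is approached as far as the arm can. A call with a gripper value outside its range is refused whole. The fingers move at their own pace and stop on an object; "newtons" is the grip in N (left out, the last holds). Time passes only in rows, so rows that repeat a pose let the fingers close. It gives the time, the measured TCP pose, the force and the opening at its end, in the units of the state.
- state(): the state, without advancing time (a new reading comes with each control period).
- imaging.grab_frame(name): name is "scene" or "top" or "wrist"; returns a dict with "pixels" (420x560x3 uint8, blue, green, red), "z_map" (420x560 float32, m along the optical axis (not along the pixel's ray), 0 where there is no reading), "intrinsics" (3x3 intrinsics, pixels), "dist" ([k1, k2, p1, p2, k3] as OpenCV has them; the pictures are not rectified), "R" (3x3) and "t" (3): a world point X has camera coordinates R X + t. Camera axes: x right, y down, z forward; pixel columns grow to the right and rows downward; lengths in m; the calibration is good to about 2 mm. A picture is of the moment at which its call begins.
- bot.finish_job(): hands the job in, once; it reports no verdict.
Trained networks look in a picture, given as the dict that the camera call returned (one of the last four; its "shot" number tells which), for a name from the list of things; names that differ only in an ending like _2 or _b are one class to them, and where a whole thing is asked for, a point or a joint stands for the part that bears it (a point fixed in the world has none). Each returns a list of dicts, best first, with "p" (0 to 1); they miss things now and then, are a little off and sometimes report something else, mostly with a low value. They report only what shows in the picture. A call takes as long as a camera call.
- silhouettes(name, picture): "pixels" (420x560 bool, what is visible of it).
- tip_of(name, picture): "xyz" ([x, y, z] in m, in world coordinates, good to about 4 mm: a listed point, or the origin of a listed thing).
The state is a dict: "t": time; "qpos": joint angles; "dq": joint speeds; "joint_torque": joint torques, N m; "position": TCP position; "eef_rot": TCP orientation; "force": force on the tool from outside, world axes, zero at the start; "torque": the same for the moment, N m; "gripper_width": opening from 0.0 (shut) to 1.0 (fully open).
Only numpy, scipy, OpenCV 4.12 (cv2) and the standard library are available. Lean on these libraries where they do the work, as an engineer would, in place of code of your own. Each camera call takes 0.05 s, during which the arm holds its last target.

TASK

The walnut display riser on the counter is not level. Pull the drawer open, take out the spirit level, lay it gently in the middle of the riser's board along the board's long side and let go; then turn the red knob of the levelling foot until the bubble stays between the vial's two lines. Finish holding: press the level firmly down onto the board and keep pressing, bubble still between the lines, so that a colleague can tighten the lock nut; leave the tins and the gift box alone.

Things in the scene. Friction and masses are not known exactly. Their poses are not given: they have to be found in the camera images.
- unit: Low dark wooden drawer unit, 240 deep (x) x 300 wide (y) x 92 high, fixed to the counter. Origin: centre of its underside; its front, with the one drawer, looks along its own -x. Start: roughly facing the robot.
- unit_drawer0_handle (a point): Middle of the drawer's steel bar handle: 11 mm thick, 120 mm long along the unit's y, 35 mm in front of the drawer's front, 54 mm above the counter (38 mm below the unit's top). It can be taken from above.
- unit_drawer0 (a joint): How far the drawer is out (m): 0 shut, at most 0.165. It slides along the unit's -x with about 1 N of friction. Inside it is 258 wide (y) and 195 deep, its floor is 22 mm above the counter and its walls 46 mm high.
- level: Yellow spirit level, a box 180 long (x) x 28 wide (y) x 42 high, about 0.25 kg. Origin: centre of its underside, z up. It starts in the shut drawer on its base, some 40 mm in front of the drawer's middle, roughly along the unit's y. The vial in the middle of its top, seen from above: green, 54 mm long, two black lines 21 mm apart, a pale bubble 16 mm long.
- bubble (a joint): Where the bubble's middle stands along the level's own x (m), 0 midway between the lines. It floats to the higher end: 1.1 mm for each mrad of slope, 20 mm at most, and settles within about 1.2 s.
- board: The riser: walnut board 180 deep (x) x 260 long (y) x 18 thick on black steel legs, its top 90 mm above the counter. Origin: on the counter, 90 mm under the middle of the top. Two fixed rubber glides stand under the +y end (y = +115 mm); a lug at the -y end carries the levelling foot, axis at x = 0, y = -190 mm. At first the foot's end is 1.5 to 5 mm too low. Only its tilt can change.
- foot_grip (a point): Centre of the red wing knob on the levelling foot's upright spindle: a bar 50 long (this point's x) x 15 wide (y) x 26 high; this point is 94 mm above the counter once level, 12 mm below the knob's top. Clockwise from above raises this end of the board, 8 mm a turn (the bubble of a level lying along the board then goes 4.6 mm towards the foot per radian). Friction 0.15 N m; stays put.
- tea_tin: Patterned tea tin, 65 across, 85 high, standing behind the riser. Origin: centre of its underside. Leave alone.
- tall_tin: Patterned tea tin, 65 across, 110 high. Origin: centre of its underside. Leave alone.
- gift_box: Flat patterned gift box, 110 (x) x 75 (y) x 35 high. Origin: centre of its underside. Leave alone.

How it is judged:
On the way, in this order (a step that is already met when the one before it is completed fails the run):
1. the drawer is pulled open, at least 80 mm (value of joint unit_drawer0 above 0.08 m), for 0.1 s.
2. the level lies on the middle of the board, along it, let go, and its bubble shows the slope (x of level in the frame of board between -0.05 and 0.05 m and y of level in the frame of board between -0.04 and 0.04 m and z of level in the frame of board between 0.085 and 0.095 m and angle between the x axis of level and the y axis of board, either way round below 0.21 rad and angle between the z axis of level and the z axis of board, either way round below 0.05 rad and contact force between the fingers and level below 0.1 N and linear speed of level below 0.02 m/s and (value of joint bubble below -0.003 m or value of joint bubble above 0.003 m)), for 0.2 s.
3. the foot is turned until the bubble stands between the lines, with the level lying free on the board (x of level in the frame of board between -0.05 and 0.05 m and y of level in the frame of board between -0.04 and 0.04 m and z of level in the frame of board between 0.085 and 0.095 m and angle between the x axis of level and the y axis of board, either way round below 0.21 rad and angle between the z axis of level and the z axis of board, either way round below 0.05 rad and value of joint bubble between -0.0025 and 0.0025 m and contact force between the fingers and level below 0.1 N), for 0.3 s.
At the end, for the whole second after the job is handed in: The level lies flat on the board's middle (50 mm across, 40 mm along, 12 degrees), bubble within 2.5 mm of centre; the gripper presses it so that it bears on the board with over 6 N (its weight is 2.5 N) without leaning on the board; all at rest (x of level in the frame of board between -0.05 and 0.05 m and y of level in the frame of board between -0.04 and 0.04 m and z of level in the frame of board between 0.085 and 0.095 m and angle between the x axis of level and the y axis of board, either way round below 0.21 rad and angle between the z axis of level and the z axis of board, either way round below 0.05 rad and value of joint bubble between -0.0025 and 0.0025 m and contact force between the fingers and level above 2 N and contact force between level and board above 6 N and linear speed of level below 0.01 m/s and contact force between each of the arm, the fingers and board below 2 N); the arm keeps its last pose, push and grip.
It fails at once if the tins or the gift box are moved by 30 mm or tipped (distance of any of tea_tin, tall_tin, gift_box from where it was at the start of the episode above 0.03 m or angle between any of tea_tin, tall_tin's own z axis and vertical above 0.4 rad).
It fails at once if the level is banged onto the board or leaned on with more than 60 N (contact force between level and board above 60 N).
It also fails if it takes over 72 s, if anything falls off the work surface, if the arm or the gripper's body presses on something with over 40 N, if the wrist force passes 120 N, or if a joint passes its speed limit or range.

## Working session

There is one attempt and no reset: what is moved stays moved. The work goes in short steps, Python scripts to look and compute and a tool call to move; the robot and the scene stay as the last step left them, time stands still between calls to the robot, and variables do not carry over. Pictures are saved under pics/ and viewed, and the job is handed in when it is done.

Besides the shell and the picture viewer there is one more tool, called in YAML: its name, and indented under it one key for each argument. step_arm: Moves the arm, as the interface text tells. Its arguments: {"type":"object","properties":{"commands":{"type":"array"},"newtons":{"type":"number"}},"required":["commands"]}

```bash
ls; mkdir -p pics; cat > h.py <<'E'
import numpy as np, cv2
from scipy.spatial.transform import Rotation as Ro
from bench import state, imaging, bot, silhouettes, tip_of
def save(p,n): cv2.imwrite('pics/'+n,p['pixels'])
def rel(target, yaw=None, s=None):
    # shift in tool axes mm to world target
    s=s or state(); R=Ro.from_rotvec(s['eef_rot'])
    return R.inv().apply(np.array(target)-s['position'])*1000
def pix2w(p,u,v,z=None):
    K,d,R,t=p['intrinsics'],np.array(p['dist']),np.array(p['R']),np.array(p['t'])
    n=cv2.undistortPoints(np.array([[[u,v]]],float),np.array(K),d)[0,0]
    r=np.array([n[0],n[1],1.])
    if z is None:
        return R.T@(r*p['z_map'][int(v),int(u)]-t)
    c=-R.T@t; dr=R.T@r
    return c+dr*(z-c[2])/dr[2]
def w2pix(p,X):
    rv=cv2.Rodrigues(np.array(p['R']))[0]
    return cv2.projectPoints(np.array(X,float).reshape(-1,3),rv,np.array(p['t']),np.array(p['intrinsics']),np.array(p['dist']))[0][:,0]
E
cat > a.py <<'E'
from h import *
s=state(); print(s)
for c in ['scene','top','wrist']:
    p=imaging.grab_frame(c); save(p,c+'0.png')
    for n in ['unit','unit_drawer0_handle','board','foot_grip','tea_tin','tall_tin','gift_box','level']:
        r=tip_of(n,p)
        print(c,n,[(np.round(q['xyz'],3),round(q['p'],2)) for q in r[:2]])
E
python3 a.py
```

```text
pics
{'t': 0.0, 'qpos': array([ 1.22520274,  0.62935519,  0.03842436,  1.51838624, -0.02700412,
        0.99628914, -0.01997059]), 'dq': array([-0.00031831, -0.00016522,  0.00109932,  0.00038146, -0.00046021,
        0.00038288,  0.00142638]), 'joint_torque': array([ 8.19402194e-04, -5.63412631e+01,  1.22652624e+00, -1.93446243e+01,
        1.09663967e-02,  1.05085579e-02,  1.92891143e-06]), 'position': array([ 0.17936567, -0.62410315,  0.23037706]), 'eef_rot': array([-3.10901012e+00, -4.37865337e-01,  4.39655779e-04]), 'force': array([-0.01100642,  0.29336549,  0.44136416]), 'torque': array([-0.03375261,  0.01978836,  0.01625545]), 'gripper_width': 1.0017044152831338}
scene unit [(array([0.675, 0.341, 0.004]), 0.97)]
scene unit_drawer0_handle [(array([0.539, 0.271, 0.052]), 0.82)]
scene board [(array([ 0.514, -0.112, -0.001]), 0.92), (array([ 0.714, -0.222,  0.002]), 0.7)]
scene foot_grip [(array([ 0.468, -0.296,  0.092]), 0.47)]
scene tea_tin [(array([ 0.711, -0.222,  0.004]), 0.72)]
scene tall_tin [(array([ 0.746, -0.058, -0.001]), 0.58)]
scene gift_box [(array([0.742, 0.048, 0.004]), 0.73)]
scene level []
top unit [(array([0.675, 0.341, 0.001]), 0.71)]
top unit_drawer0_handle [(array([0.535, 0.267, 0.055]), 0.67)]
top board [(array([ 0.515, -0.107, -0.002]), 0.67)]
top foot_grip [(array([ 0.469, -0.294,  0.089]), 0.8)]
top tea_tin []
top tall_tin [(array([ 0.745, -0.06 , -0.005]), 0.78)]
top gift_box [(array([0.745, 0.05 , 0.005]), 0.72)]
top level []
wrist unit []
wrist unit_drawer0_handle []
wrist board []
wrist foot_grip []
wrist tea_tin []
wrist tall_tin []
wrist gift_box []
wrist level []
```

View pics/scene0.png

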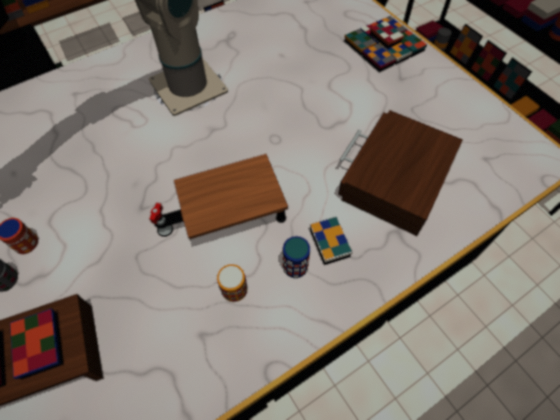

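View pics/top0.png

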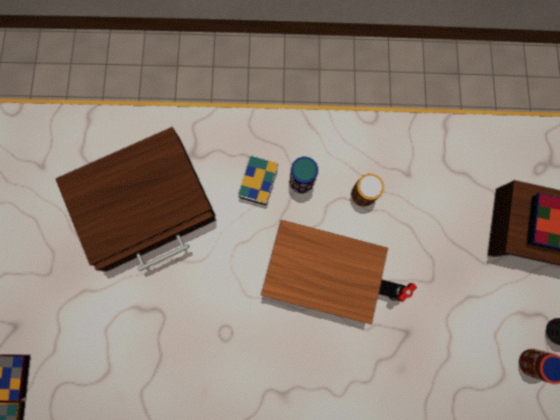

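View pics/wrist0.png

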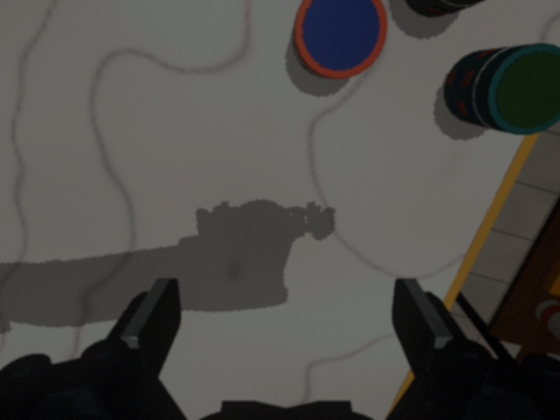

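```bash
cat > b.py <<'E'
from h import *
p=imaging.grab_frame('top')
def cloud(p):
    K=np.array(p['intrinsics']);v,u=np.mgrid[0:420,0:560]
    n=cv2.undistortPoints(np.stack([u,v],-1).reshape(-1,1,2).astype(float),K,np.array(p['dist']))[:,0]
    z=p['z_map'].reshape(-1,1); c=np.c_[n,np.ones(len(n))]*z
    return ((c-np.array(p['t']))@np.array(p['R'])).reshape(420,560,3)
W=cloud(p)
for n,zr in [('unit',(.085,.1)),('board',(.08,.1)),('foot_grip',(.095,.115)),('unit_drawer0_handle',(.05,.075)),('tea_tin',(.075,.1)),('tall_tin',(.1,.12)),('gift_box',(.028,.045))]:
    m=silhouettes(n,p)
    if not m: print(n,'none');continue
    M=m[0]['pixels']; X=W[M&(p['z_map']>0)]; 
    Y=X[(X[:,2]>zr[0])&(X[:,2]<zr[1])]
    print(n,m[0]['p'],M.sum(),len(Y),np.round(np.percentile(X[:,2],[2,50,98]),3))
    if len(Y)>5:
        r=cv2.minAreaRect((Y[:,:2]*1000).astype(np.float32)); print(np.round(r[0],1),np.round(r[1],1),round(r[2],2), np.round(Y.mean(0),4))
    if n=='board':
        A=np.c_[Y[:,:2],np.ones(len(Y))]; print('plane',np.linalg.lstsq(A,Y[:,2],rcond=None)[0])
i=cv2.resize(p['pixels'][270:310,370:430],None,fx=8,fy=8,interpolation=cv2.INTER_CUBIC); cv2.imwrite('pics/knob.png',i)
E
python3 b.py
```

```text
unit 0.97 14482 12199 [0.027 0.091 0.095]
[681.1 340.6] [228.4 301.7] 26.84 [0.6777 0.3404 0.0914]
board 0.82 9326 8791 [0.051 0.089 0.095]
[ 500.3 -147.2] [329.2 180.4] 75.76 [ 0.5068 -0.1133  0.0888]
plane [0.00037638 0.00938894 0.08965024]
foot_grip 0.73 214 173 [0.073 0.101 0.106]
[ 464.3 -295.4] [22.9 48.7] 31.04 [ 0.4645 -0.2948  0.1018]
unit_drawer0_handle 0.84 1809 627 [0.018 0.069 0.082]
[557.5 276.2] [ 59.1 292.4] 26.97 [0.5549 0.2744 0.0606]
tea_tin 0.58 783 573 [0.001 0.084 0.089]
[ 710.2 -220.5] [62.3 63.4] 45.43 [ 0.7098 -0.2193  0.085 ]
tall_tin 0.92 828 590 [0.016 0.109 0.114]
[742.5 -60.9] [61.6 64.2] 85.63 [ 0.741  -0.0615  0.1101]
gift_box 0.78 1343 1280 [0.004 0.035 0.039]
[737.4  49.1] [ 75.1 110.6] 75.47 [0.7358 0.0493 0.0354]
```

View pics/knob.png

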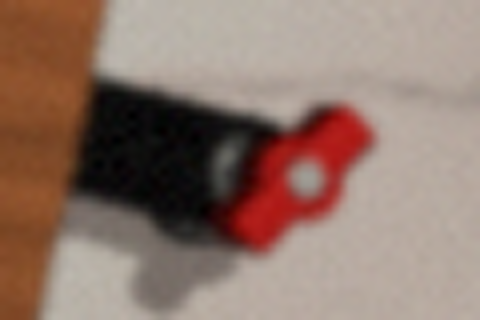

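```bash
cat >> h.py <<'E'
def go(x,y,z,th,n=1):
    """relative cmd to world TCP x,y,z (m) with tool x at angle th deg, tool down"""
    s=state(); R=Ro.from_rotvec(s['eef_rot'])
    c,si=np.cos(np.radians(th)),np.sin(np.radians(th))
    T=Ro.from_matrix(np.array([[c,si,0],[si,-c,0],[0,0,-1]]))
    d=R.inv().apply(np.array([x,y,z])-s['position'])*1000
    r=np.degrees((R.inv()*T).as_rotvec())
    print('cmd',np.round(d,1),np.round(r,1),'|d|',round(np.linalg.norm(d)),'|r|',round(np.linalg.norm(r)))
def st():
    s=state(); R=Ro.from_rotvec(s['eef_rot']).as_matrix()
    print('t',round(s['t'],2),'pos',np.round(s['position'],4),'th',round(np.degrees(np.arctan2(R[1,0],R[0,0])),1),'tilt',round(np.degrees(np.arccos(-R[2,2])),2),'F',np.round(s['force'],1),'M',np.round(s['torque'],2),'w',round(s['gripper_width']*85.4,1),'q',np.round(s['qpos'],2))
E
python3 -c "
from h import *
st(); go(.40,-.45,.25,45); go(.537,.269,.10,117)"
```

```text
t 1.75 pos [ 0.1795 -0.6247  0.2313] th 16.0 tilt 0.0 F [0.1 1.  0.9] M [-0.01 -0.02 -0.01] w 85.4 q [ 1.23  0.63  0.04  1.52 -0.03  1.   -0.02]
cmd [ 260.2 -107.1  -18.7] [  0.  -0. -29.] |d| 282 |r| 29
cmd [ 590.3 -760.3  131.3] [   0.    0. -101.] |d| 971 |r| 101
```

step_arm:
  commands:
    - [[85,50,-20,-10,0,0,-8],[85,100,-40,-20,0,0,-16],[85,145,-60,-20,0,0,-24],[85,195,-80,-20,0,0,-31],[85,240,-110,-20,0,0,-38]]

```text
t: 2.25
position: [0.3708, -0.4639, 0.2517]
eef_rot: [2.794, 1.433, 0.001]
force: [0.4, 0.3, -0.9]
gripper_width: 0.999
```

```bash
python3 -c "
from h import *
st(); go(.50,-.22,.25,90)"
```

```text
t 2.25 pos [ 0.3708 -0.4639  0.2517] th 54.3 tilt 0.11 F [ 0.4  0.3 -0.9] M [0.02 0.   0.03] w 85.3 q [ 0.95  0.53 -0.15  1.65  0.09  0.97  0.14]
cmd [273.5 -37.3   1.6] [  0.1   0.  -35.7] |d| 276 |r| 36
```

step_arm:
  commands:
    - [[85,49,-8,0,0,0,-7],[85,98,-16,0,0,0,-14],[85,146,-24,0,0,0,-21],[85,195,-32,0,0,0,-28],[85,243,-40,0,0,0,-35]]

```text
t: 2.75
position: [0.4808, -0.2414, 0.2519]
eef_rot: [2.227, 2.212, 0.0]
force: [0.7, -0.4, 0.8]
gripper_width: 0.998
```

```bash
python3 -c "
from h import *
st(); go(.537,.0,.25,105);go(.53,.260,.15,117)"
```

```text
t 2.75 pos [ 0.4808 -0.2414  0.2519] th 89.6 tilt 0.16 F [ 0.7 -0.4  0.8] M [ 0.02 -0.01 -0.04] w 85.2 q [ 0.65  0.46 -0.34  1.8   0.19  0.91  0.21]
cmd [241.8  54.5   1.6] [  0.1   0.1 -15.4] |d| 248 |r| 15
cmd [501.9  45.5 101.1] [  0.1   0.1 -27.4] |d| 514 |r| 27
```

step_arm:
  commands:
    - [[85,49,5,0,0,0,-3],[85,98,10,0,0,0,-6],[85,147,15,0,0,0,-9],[85,196,20,0,0,0,-12],[85,245,25,0,0,0,-15]]

```text
t: 3.25
position: [0.5076, 0.0052, 0.2519]
eef_rot: [1.917, 2.485, 0.0]
force: [1.8, -1.1, -0.8]
gripper_width: 0.994
```

```bash
python3 -c "
from h import *
st(); go(.53,.25,.17,117)"
```

```text
t 3.25 pos [0.5076 0.0052 0.2519] th 104.7 tilt 0.21 F [ 1.8 -1.1 -0.8] M [ 0.01 -0.09 -0.01] w 84.8 q [ 0.25  0.43 -0.45  1.88  0.24  0.89 -0.06]
cmd [231.4  83.6  81.4] [  0.1   0.2 -12.3] |d| 259 |r| 12
```

step_arm:
  commands:
    - [[26,46,17,16,0,0,-3],[26,92,34,32,0,0,-6],[26,138,51,48,0,0,-9],[26,185,67,65,0,0,-12],[26,231,83,81,0,0,-12]]

```text
t: 3.75
position: [0.529, 0.2416, 0.173]
eef_rot: [1.645, 2.671, -0.0]
force: [0.9, 0.2, 0.8]
gripper_width: 0.305
```

```bash
cat > c.py <<'E'
from h import *
import sys
st()
for c in sys.argv[2].split(','):
    p=imaging.grab_frame(c); save(p,c+sys.argv[1]+'.png')
    for n in sys.argv[3].split(','):
        r=tip_of(n,p)
        print(c,n,[(np.round(q['xyz'],4),round(q['p'],2)) for q in r[:2]])
E
python3 c.py 1 top,wrist unit_drawer0_handle
```

```text
t 3.75 pos [0.529  0.2416 0.173 ] th 116.7 tilt 0.23 F [0.9 0.2 0.8] M [-0.   -0.05  0.03] w 26.0 q [-0.19  0.63 -0.45  1.77  0.37  0.82 -0.35]
top unit_drawer0_handle [(array([0.536 , 0.2699, 0.052 ]), 0.55)]
wrist unit_drawer0_handle [(array([0.535 , 0.2667, 0.0511]), 0.78)]
```

View pics/wrist1.png

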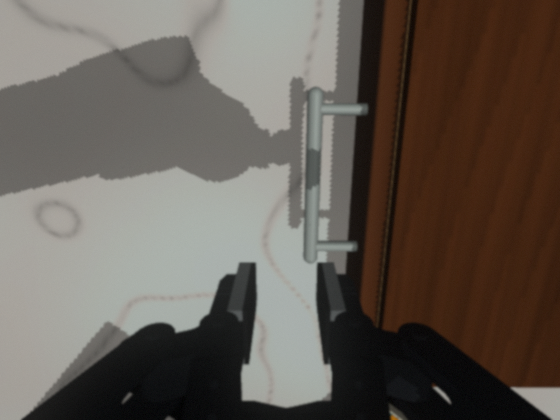

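```bash
python3 - <<'E'
from h import *
p=imaging.grab_frame('wrist')
a=pix2w(p,316,90,.057);b=pix2w(p,310,261,.057);print(a,b,(a+b)/2,np.linalg.norm(a-b),np.degrees(np.arctan2(*(a-b)[1::-1])))
print(pix2w(p,313,130),pix2w(p,311,220))
m=(a+b)/2
go(m[0],m[1],.11,116.7); go(m[0],m[1],.045,116.7)
a=pix2w(p,405,60,.092);b=pix2w(p,383,330,.092);print(np.degrees(np.arctan2(*(a-b)[1::-1])))
E
```

```text
[0.51154931 0.31752384 0.057     ] [0.56742144 0.20445717 0.057     ] [0.53948538 0.2609905  0.057     ] 0.1261180609363809 116.29637352711401
[0.52224548 0.29354838 0.05625513] [0.55211909 0.23471975 0.05685734]
cmd [14.8 19.3 63.3] [0.  0.2 0. ] |d| 68 |r| 0
cmd [ 15.   19.3 128.3] [0.  0.2 0. ] |d| 131 |r| 0
117.89363868324828
```

step_arm:
  commands:
    - [[26,11,10,40,0,0,0],[26,19,19,60,0,0,0],[26,19,19,95,0,0,0],[26,19,19,133,0,0,0],[26,19,19,133,0,0,0]]

```text
t: 4.5
position: [0.5359, 0.2604, 0.0371]
eef_rot: [1.651, 2.671, -0.014]
force: [-1.6, -0.6, 0.3]
gripper_width: 0.307
```

step_arm:
  commands:
    - [[5,0,0,0,0,0,0],[5,0,0,0,0,0,0],[5,0,0,0,0,0,0],[5,0,0,0,0,0,0]]
  newtons: 40

```text
t: 4.9
position: [0.5367, 0.2596, 0.0383]
eef_rot: [1.651, 2.669, -0.013]
force: [0.7, -1.9, 1.1]
gripper_width: 0.109
```

```bash
python3 -c "
from h import *
st()"
```

```text
t 4.9 pos [0.5367 0.2596 0.0383] th 116.5 tilt 0.51 F [ 0.7 -1.9  1.1] M [-0.3  -0.17  0.09] w 9.3 q [-0.29  0.84 -0.34  1.8   0.48  0.6  -0.47]
```

step_arm:
  commands:
    - [[5,0,-20,0,0,0,0],[5,0,-50,0,0,0,0],[5,0,-85,0,0,0,0],[5,0,-115,0,0,0,0],[5,0,-140,0,0,0,0]]

```text
t: 5.4
position: [0.4094, 0.1952, 0.0385]
eef_rot: [1.653, 2.669, -0.017]
force: [2.8, -1.6, -28.2]
gripper_width: 0.11
```

step_arm:
  commands:
    - [[5,0,-8,0,0,0,0],[5,0,-8,0,0,0,0]]

```text
t: 5.6
position: [0.4006, 0.1906, 0.0384]
eef_rot: [1.652, 2.67, -0.022]
force: [-0.6, -0.9, -17.6]
gripper_width: 0.113
```

```bash
python3 c.py 2 top level,unit_drawer0_handle
```

```text
t 5.6 pos [0.4006 0.1906 0.0384] th 116.5 tilt 0.81 F [ -0.6  -0.9 -17.6] M [-0.15  0.15  0.07] w 9.6 q [-0.36  0.71 -0.22  2.21  0.57  0.28 -0.62]
top level [(array([0.5091, 0.2429, 0.0191]), 0.58)]
top unit_drawer0_handle [(array([0.396 , 0.1998, 0.0528]), 0.84)]
```

View pics/top2.png

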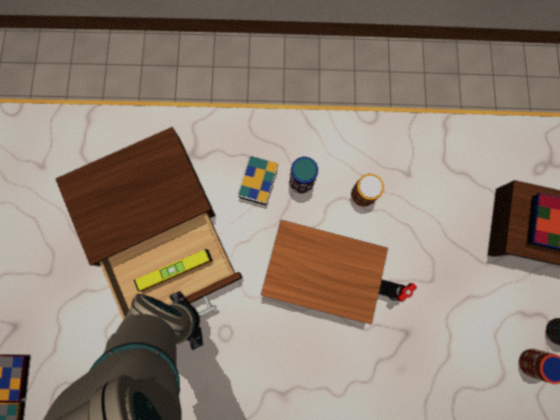

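step_arm:
  commands:
    - [[26,0,0,0,0,0,0],[26,0,0,0,0,0,0],[26,0,0,-30,0,0,0],[26,0,0,-70,0,0,0],[26,0,0,-110,0,0,0]]

```text
t: 6.25
position: [0.4046, 0.194, 0.1506]
eef_rot: [1.652, 2.668, -0.013]
force: [1.0, 0.2, -0.3]
gripper_width: 0.306
```

```bash
cat > d.py <<'E'
from h import *
st()
import importlib
p=imaging.grab_frame('top'); save(p,'top3.png')
for n in ['level']:
  print([(q['xyz'],q['p']) for q in tip_of(n,p)])
  m=silhouettes(n,p)[0]; c,w,a=cv2.minAreaRect(np.argwhere(m['pixels'])[:,::-1].astype(np.float32)); print(c,w,a,m['p'])
  bx=cv2.boxPoints((c,w,a)); W=np.array([pix2w(p,*b,.064)[:2] for b in bx]); print(np.round(W,4), W.mean(0))
  for i in range(2): d=W[i+1]-W[i]; print(np.linalg.norm(d),np.degrees(np.arctan2(d[1],d[0])))
  c=W.mean(0); go(c[0],c[1],.15,116.7)
E
python3 d.py
```

```text
t 6.25 pos [0.4046 0.194  0.1506] th 116.5 tilt 0.52 F [ 1.   0.2 -0.3] M [ 0.05 -0.04  0.03] w 26.1 q [-0.19  0.51 -0.45  2.13  0.41  0.59 -0.48]
[([0.5099, 0.2424, 0.0187], 0.58), ([0.7452, -0.0584, -0.0009], 0.36)]
(172.46983337402344, 269.1127014160156) (14.371492385864258, 81.39749908447266) 67.10945129394531 0.58
[[0.4847 0.333 ]
 [0.5615 0.163 ]
 [0.5307 0.1485]
 [0.4548 0.3178]] [0.50793306 0.24059339]
0.1865735842977039 -65.68751931457999
0.03406266211844451 -154.72142233298115
cmd [ -4.  111.    1.9] [ 0.1  0.4 -0.3] |d| 111 |r| 1
```

step_arm:
  commands:
    - [[60,-4,40,0,0,0.4,1],[60,-4,85,0,0,0.4,1.5],[60,-4,111,0,0,0.4,1.5],[60,-4,111,0,0,0.4,1.5]]

```text
t: 6.8
position: [0.5117, 0.2426, 0.1515]
eef_rot: [1.691, 2.644, 0.009]
force: [0.0, 0.0, 0.4]
gripper_width: 0.707
```

```bash
python3 c.py 4 wrist level
```

```text
t 6.8 pos [0.5117 0.2426 0.1515] th 114.8 tilt 0.37 F [0.  0.  0.4] M [0.   0.05 0.02] w 60.4 q [-0.2   0.64 -0.45  1.83  0.39  0.75 -0.43]
wrist level [(array([0.5178, 0.244 , 0.0226]), 0.88)]
```

View pics/wrist4.png

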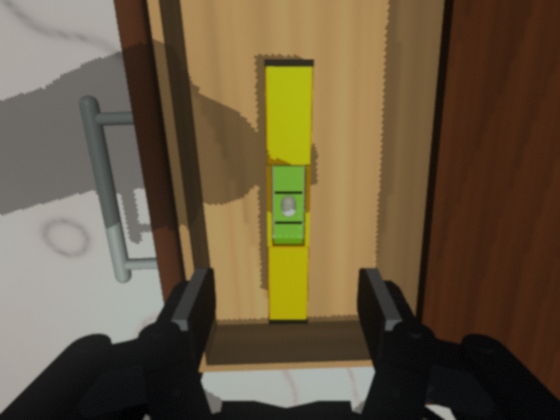

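```bash
python3 - <<'E'
from h import *
p=imaging.grab_frame('wrist')
K=p['z_map']; print(pix2w(p,288,206),K[206,288])
a=pix2w(p,289,64,.064);b=pix2w(p,288,320,.064);m=(a+b)/2;print(a,b,m,np.linalg.norm(a-b),np.degrees(np.arctan2(*(a-b)[1::-1])))
go(m[0],m[1],.037,np.degrees(np.arctan2(*(a-b)[1::-1])))
E
```

```text
[0.50706581 0.24439879 0.06088423] 0.24579078
[0.47065528 0.32379205 0.064     ] [0.54363245 0.1659345  0.064     ] [0.50714386 0.24486328 0.064     ] 0.17390995876638277 114.8109877050179
cmd [  4.3   2.3 114.1] [-0.   0.1  0.1] |d| 114 |r| 0
```

step_arm:
  commands:
    - [[60,4,2,30,0,0,0],[60,4,2,70,0,0,0],[60,4,2,105,0,0,0],[60,4,2,117,0,0,0],[60,4,2,117,0,0,0]]

```text
t: 7.45
position: [0.5053, 0.2435, 0.0329]
eef_rot: [-1.689, -2.648, 0.007]
force: [-0.2, 0.3, 0.6]
gripper_width: 0.703
```

step_arm:
  commands:
    - [[20,0,0,0,0,0,0],[20,0,0,0,0,0,0],[20,0,0,0,0,0,0],[20,0,0,0,0,0,0],[20,0,0,0,0,0,0]]
  newtons: 30

```text
t: 7.95
position: [0.5067, 0.2444, 0.0348]
eef_rot: [1.689, 2.648, -0.001]
force: [-0.3, 0.1, 6.6]
gripper_width: 0.323
```

```bash
python3 c.py 5 wrist level
```

```text
t 7.95 pos [0.5067 0.2444 0.0348] th 114.9 tilt 0.07 F [-0.3  0.1  6.6] M [ 0.1  -0.12 -0.05] w 27.6 q [-0.29  0.81 -0.33  1.9   0.51  0.51 -0.54]
wrist level [(array([0.5088, 0.2403, 0.0192]), 0.56)]
```

View pics/wrist5.png

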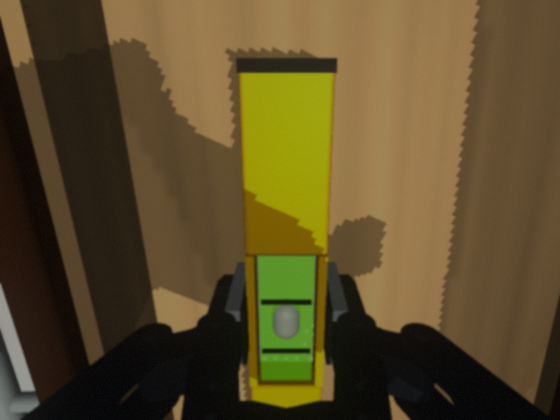

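step_arm:
  commands:
    - [[20,0,0,-25,0,0,0],[20,0,0,-65,0,0,0],[20,0,0,-105,0,0,0],[20,0,0,-130,0,0,0]]

```text
t: 8.45
position: [0.5072, 0.2449, 0.168]
eef_rot: [1.688, 2.646, 0.003]
force: [0.6, -0.8, -2.8]
gripper_width: 0.324
```

```bash
python3 -c "
from h import *
st(); go(.515,.07,.165,95);go(.514,-.11,.165,75.8)"
```

```text
t 8.45 pos [0.5072 0.2449 0.168 ] th 114.9 tilt 0.18 F [ 0.6 -0.8 -2.8] M [ 0.01 -0.04  0.01] w 27.6 q [-0.2   0.62 -0.47  1.82  0.38  0.79 -0.43]
cmd [-161.9  -66.6    3. ] [ 0.2  0.  19.9] |d| 175 |r| 20
cmd [-324.7 -143.4    3. ] [ 0.2  0.  39.1] |d| 355 |r| 39
```

step_arm:
  commands:
    - [[20,-35,-15,0,0,0,4],[20,-70,-30,0,0,0,8],[20,-105,-45,0,0,0,12],[20,-140,-60,0,0,0,16],[20,-175,-75,0,0,0,20]]

```text
t: 8.95
position: [0.5123, 0.0528, 0.1685]
eef_rot: [2.125, 2.31, 0.003]
force: [0.7, -0.7, -2.8]
gripper_width: 0.322
```

```bash
python3 -c "
from h import *
st(); go(.514,-.11,.165,75.8)"
```

```text
t 8.95 pos [0.5123 0.0528 0.1685] th 94.8 tilt 0.18 F [ 0.7 -0.7 -2.8] M [-0.02 -0.1  -0.03] w 27.5 q [ 0.11  0.55 -0.39  1.95  0.31  0.7  -0.39]
cmd [-162.4  -11.9    3.6] [ 0.2  0.  19. ] |d| 163 |r| 19
```

step_arm:
  commands:
    - [[20,-40,-3,0,0,0,5],[20,-80,-6,0,0,0,10],[20,-120,-9,0,0,0,15],[20,-162,-12,0,0,0,19],[20,-162,-12,0,0,0,19]]

```text
t: 9.45
position: [0.5124, -0.1177, 0.1687]
eef_rot: [2.486, 1.911, -0.003]
force: [0.5, 0.3, -2.4]
gripper_width: 0.323
```

```bash
python3 c.py 6 wrist level,board; python3 -c "
from h import *
go(.514,-.11,.108,75.8)"
```

```text
t 9.45 pos [ 0.5124 -0.1177  0.1687] th 75.1 tilt 0.32 F [ 0.5  0.3 -2.4] M [0.   0.05 0.02] w 27.5 q [ 0.37  0.55 -0.3   1.93  0.25  0.7  -0.34]
wrist level [(array([ 0.513 , -0.1195,  0.1541]), 0.58)]
wrist board []
cmd [-0.6  0.6 60.8] [ 0.2 -0.1 -0. ] |d| 61 |r| 0
```

View pics/wrist6.png

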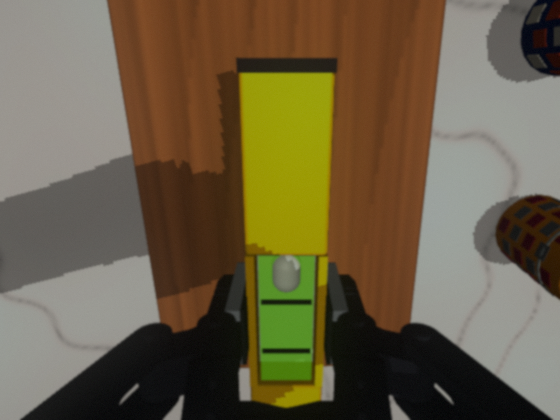

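step_arm:
  commands:
    - [[20,0,0,25,0.3,0,0],[20,0,0,45,0.3,0,0],[20,0,0,56,0.3,0,0],[20,0,0,60,0.3,0,0],[20,0,0,62,0.3,0,0]]

```text
t: 10.1
position: [0.5138, -0.1084, 0.1068]
eef_rot: [-2.476, -1.929, 0.001]
force: [0.2, -0.1, -1.9]
gripper_width: 0.321
```

```bash
python3 -c "
from h import *
st()"
```

```text
t 10.1 pos [ 0.5138 -0.1084  0.1068] th 75.8 tilt 0.17 F [ 0.2 -0.1 -1.9] M [ 0.03 -0.04 -0.02] w 27.4 q [ 0.33  0.65 -0.26  1.97  0.29  0.56 -0.38]
```

step_arm:
  commands:
    - [[20,0,0,2,0,0,0],[20,0,0,3,0,0,0],[20,0,0,3.5,0,0,0],[20,0,0,3.5,0,0,0]]

```text
t: 10.5
position: [0.514, -0.1085, 0.1036]
eef_rot: [-2.476, -1.929, 0.0]
force: [0.7, 0.2, -2.2]
gripper_width: 0.321
```

```bash
python3 -c "
from h import *
st()"
```

```text
t 10.5 pos [ 0.514  -0.1085  0.1036] th 75.8 tilt 0.14 F [ 0.7  0.2 -2.2] M [-0.    0.01  0.03] w 27.4 q [ 0.33  0.65 -0.26  1.97  0.3   0.56 -0.38]
```

step_arm:
  commands:
    - [[20,0,0,0.7,0,0,0],[20,0,0,1.4,0,0,0],[20,0,0,1.4,0,0,0]]

```text
t: 10.8
position: [0.5141, -0.1086, 0.1023]
eef_rot: [-2.477, -1.929, -0.0]
force: [0.2, 0.3, -2.4]
gripper_width: 0.318
```

```bash
python3 -c "
from h import *
st()"
```

```text
t 10.8 pos [ 0.5141 -0.1086  0.1023] th 75.8 tilt 0.12 F [ 0.2  0.3 -2.4] M [0.03 0.01 0.01] w 27.2 q [ 0.33  0.65 -0.26  1.97  0.3   0.55 -0.38]
```

step_arm:
  commands:
    - [[20,0,0,0.8,0,0,0],[20,0,0,1.6,0,0,0],[20,0,0,1.6,0,0,0]]

```text
t: 11.1
position: [0.5141, -0.1088, 0.1016]
eef_rot: [-2.478, -1.929, -0.0]
force: [-2.9, -0.5, 7.8]
gripper_width: 0.323
```

```bash
python3 -c "
from h import *
st()"
```

```text
t 11.1 pos [ 0.5141 -0.1088  0.1016] th 75.8 tilt 0.08 F [-2.9 -0.5  7.8] M [0.22 0.46 0.01] w 27.6 q [ 0.33  0.65 -0.26  1.97  0.3   0.55 -0.38]
```

step_arm:
  commands:
    - [[20,0,0,-0.5,0,0,0],[60,0,0,-0.5,0,0,0],[60,0,0,-0.5,0,0,0],[60,0,0,-0.5,0,0,0]]

```text
t: 11.5
position: [0.5142, -0.1088, 0.1021]
eef_rot: [-2.478, -1.929, -0.0]
force: [1.1, 0.1, 0.0]
gripper_width: 0.702
```

step_arm:
  commands:
    - [[60,0,0,-20,0,0,0],[60,0,0,-60,0,0,0],[60,0,0,-100,0,0,0],[60,0,0,-130,0,0,0],[60,0,0,-130,0,0,0]]

```text
t: 12.0
position: [0.5172, -0.1092, 0.2362]
eef_rot: [2.475, 1.927, 0.009]
force: [0.4, -0.1, 0.3]
gripper_width: 0.704
```

```bash
python3 c.py 7 wrist,top level,board,foot_grip
```

```text
t 12.0 pos [ 0.5172 -0.1092  0.2362] th 75.8 tilt 0.45 F [ 0.4 -0.1  0.3] M [-0.02 -0.06 -0.03] w 60.1 q [ 0.39  0.46 -0.34  1.85  0.2   0.86 -0.29]
wrist level [(array([ 0.5163, -0.1148,  0.088 ]), 0.81)]
wrist board []
wrist foot_grip []
top level [(array([ 0.5156, -0.1109,  0.0874]), 0.87)]
top board [(array([ 0.5126, -0.1088, -0.0031]), 0.97)]
top foot_grip []
```

View pics/wrist7.png

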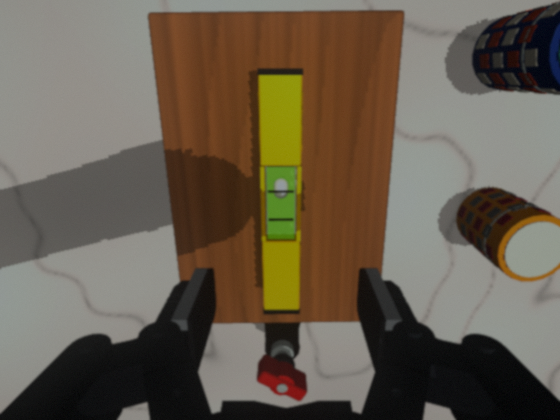

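View pics/top7.png

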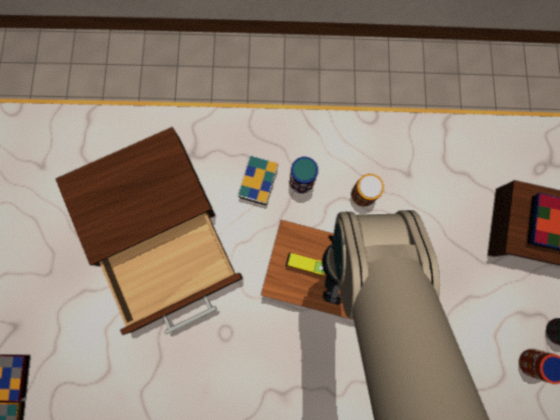

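```bash
python3 -c "
from h import *
go(.467,-.295,.22,115)"
```

```text
cmd [-192.     0.3   10.8] [ -0.2  -0.1 -39.2] |d| 192 |r| 39
```

step_arm:
  commands:
    - [[60,-45,0,0,0,0,-8],[60,-90,0,0,0,0,-16],[60,-140,0,5,0,0,-24],[60,-192,0,10,0,0,-32],[60,-192,0,10,0,0,-39]]

```text
t: 12.9
position: [0.4625, -0.3034, 0.2188]
eef_rot: [-1.698, -2.637, 0.008]
force: [-0.1, 0.5, -0.6]
gripper_width: 0.704
```

step_arm:
  commands:
    - [[45,0,0,0,0,0,0],[45,0,0,0,0,0,0]]

```text
t: 13.1
position: [0.4617, -0.3038, 0.218]
eef_rot: [-1.702, -2.633, 0.008]
force: [0.2, 0.7, -0.1]
gripper_width: 0.522
```

```bash
python3 c.py 8 wrist foot_grip
```

```text
t 13.1 pos [ 0.4617 -0.3038  0.218 ] th 114.2 tilt 0.49 F [ 0.2  0.7 -0.1] M [0.04 0.   0.05] w 44.6 q [ 0.86  0.55 -0.5   1.79  0.33  0.89  0.63]
wrist foot_grip [(array([ 0.4646, -0.2944,  0.0881]), 0.97)]
```

View pics/wrist8.png

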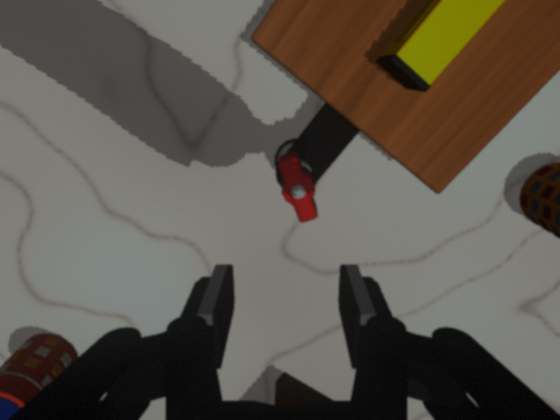

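```bash
python3 - <<'E'
from h import *
p=imaging.grab_frame('wrist')
i=cv2.resize(p['pixels'][140:235,260:340],None,fx=6,fy=6,interpolation=cv2.INTER_CUBIC); cv2.imwrite('pics/k2.png',i)
hsv=cv2.cvtColor(p['pixels'],cv2.COLOR_BGR2HSV)
m=((hsv[...,0]<8)|(hsv[...,0]>172))&(hsv[...,1]>150)&(hsv[...,2]>90); m[:130]=0;m[240:]=0;m[:,:260]=0;m[:,340:]=0
X=np.array([pix2w(p,u,v) for v,u in np.argwhere(m) if p['z_map'][v,u]>0]); print(len(X),np.percentile(X[:,2],[2,20,50,80,98]))
Y=X[(X[:,2]>.095)&(X[:,2]<.115)]
print(cv2.minAreaRect((Y[:,:2]*1000).astype(np.float32)),Y.mean(0))
a=pix2w(p,289,155,.103);b=pix2w(p,308,218,.103);print(a,b,(a+b)/2,np.degrees(np.arctan2(*(a-b)[1::-1])),np.linalg.norm(a-b))
print('hub',pix2w(p,298,189,.106))
print('lug',pix2w(p,335,125),pix2w(p,320,145))
E
```

```text
530 [0.0987107  0.10018035 0.10111037 0.10189673 0.10274117]
((471.7098693847656, -304.3375549316406), (22.648603439331055, 24.53239631652832), 30.346500396728516) [ 0.47359968 -0.30324314  0.10099831]
[ 0.45039731 -0.27173764  0.103     ] [ 0.48272537 -0.30866385  0.103     ] [ 0.46656134 -0.29020075  0.103     ] 131.20141485370178 0.049077979285917415
hub [ 0.46612336 -0.29073539  0.106     ]
lug [ 0.47869087 -0.24326902  0.05094241] [ 0.47491859 -0.26314702  0.05004188]
```

View pics/k2.png

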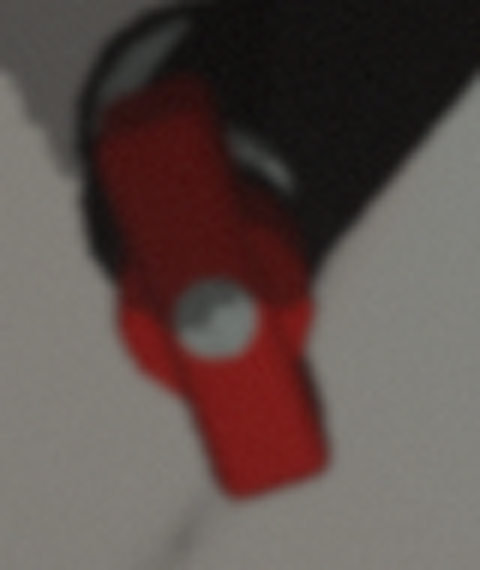

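```bash
python3 - <<'E'
from h import *
p=imaging.grab_frame('wrist'); a=pix2w(p,296,192,.104);print(a)
go(.4670,-.2920,.12,131);go(.4670,-.2920,.078,131)
E
```

```text
[ 0.46636604 -0.29374577  0.104     ]
cmd [ 7.2  8.2 99. ] [ -0.4  -0.2 -16.5] |d| 100 |r| 16
cmd [  7.1   8.5 141. ] [ -0.4  -0.2 -16.5] |d| 141 |r| 16
```

step_arm:
  commands:
    - [[45,7,8,20,-0.4,-0.2,-8],[45,7,8,50,-0.4,-0.2,-16.5],[45,7,8,80,-0.4,-0.2,-16.5],[45,7,8,95,-0.4,-0.2,-16.5],[45,7,8,95,-0.4,-0.2,-16.5]]

```text
t: 13.8
position: [0.466, -0.2906, 0.1222]
eef_rot: [-1.298, -2.857, -0.001]
force: [-0.4, 0.8, 0.5]
gripper_width: 0.529
```

```bash
python3 c.py 9 wrist foot_grip; python3 -c "
from h import *
go(.4665,-.2925,.078,131)"
```

```text
t 13.8 pos [ 0.466  -0.2906  0.1222] th 131.1 tilt 0.19 F [-0.4  0.8  0.5] M [ 0.01 -0.04 -0.01] w 45.2 q [ 0.83  0.68 -0.5   1.89  0.49  0.7   0.76]
wrist foot_grip [(array([ 0.463 , -0.2974,  0.0919]), 0.95)]
cmd [ 0.1 -1.6 46.5] [0.1 0.1 0.1] |d| 47 |r| 0
```

View pics/wrist9.png

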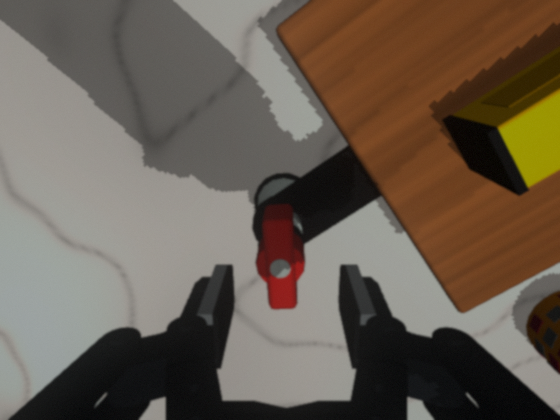

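```bash
python3 - <<'E'
from h import *
p=imaging.grab_frame('wrist'); a=pix2w(p,280,268,.105);print(a,pix2w(p,280,290),pix2w(p,281,250))
b=pix2w(p,281,207,.103);c=pix2w(p,284,306,.103);print(b,c,(b+c)/2,np.degrees(np.arctan2(*(b-c)[1::-1])),np.linalg.norm(b-c))
go(a[0],a[1],.078,131)
print(w2pix(p,state()['position']))
E
```

```text
[ 0.46777632 -0.29566724  0.105     ] [ 0.47690099 -0.30628855  0.10224892] [ 0.4627427  -0.28915818  0.10207812]
[ 0.4480442  -0.27215511  0.103     ] [ 0.48427465 -0.31168944  0.103     ] [ 0.46615943 -0.29192228  0.103     ] 132.50307800693795 0.053624698453727866
cmd [-2.5 -2.8 47. ] [0.1 0.1 0.1] |d| 47 |r| 0
[[285.62820554 285.31887992]]
```

step_arm:
  commands:
    - [[45,-1.5,-2.3,15,0,0,0],[45,-1.5,-2.3,35,0,0,0],[45,-1.5,-2.3,46,0,0,0],[45,-1.5,-2.3,46,0,0,0]]

```text
t: 14.35
position: [0.4665, -0.2943, 0.0777]
eef_rot: [1.3, 2.86, 0.0]
force: [-0.3, 0.0, 0.3]
gripper_width: 0.526
```

step_arm:
  commands:
    - [[25,0,0,0,0,0,0],[18,0,0,0,0,0,0],[10,0,0,0,0,0,0],[10,0,0,0,0,0,0],[10,0,0,0,0,0,0]]
  newtons: 30

```text
t: 14.85
position: [0.4661, -0.2948, 0.0781]
eef_rot: [1.301, 2.859, -0.001]
force: [-3.4, -1.3, 3.7]
gripper_width: 0.268
```

```bash
python3 c.py 10 wrist foot_grip
```

```text
t 14.85 pos [ 0.4661 -0.2948  0.0781] th 131.1 tilt 0.04 F [-3.4 -1.3  3.7] M [-0.38  0.65  0.02] w 22.9 q [ 0.8   0.75 -0.45  1.91  0.55  0.61  0.72]
wrist foot_grip [(array([ 0.4642, -0.2951,  0.09  ]), 0.84)]
```

View pics/wrist10.png

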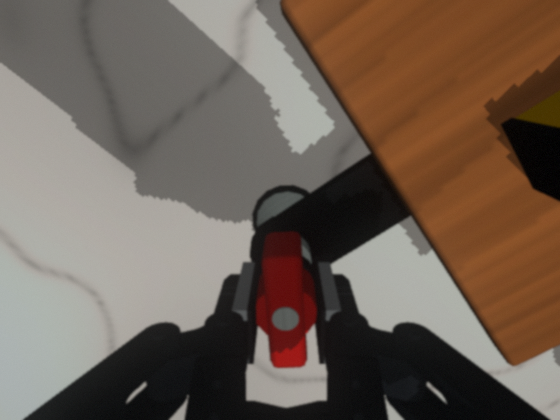

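step_arm:
  commands:
    - [[10,0,0,0,0,0,0],[10,0,0,0,0,0,5],[10,0,0,0,0,0,12],[10,0,0,0,0,0,18],[10,0,0,0,0,0,24]]
  newtons: 60

```text
t: 15.45
position: [0.4666, -0.2945, 0.0787]
eef_rot: [1.871, 2.523, -0.001]
force: [-2.9, 0.8, 8.8]
gripper_width: 0.247
```

```bash
python3 c.py 11 wrist foot_grip
```

```text
t 15.45 pos [ 0.4666 -0.2945  0.0787] th 106.9 tilt 0.06 F [-2.9  0.8  8.8] M [0.03 0.74 0.21] w 21.1 q [ 0.73  0.73 -0.34  1.92  0.42  0.57  0.41]
wrist foot_grip [(array([ 0.4648, -0.2956,  0.0873]), 0.6)]
```

View pics/wrist11.png

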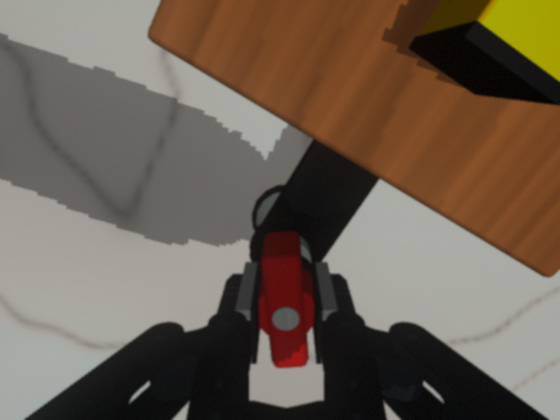

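step_arm:
  commands:
    - [[10,0,0,0,0,0,8],[10,0,0,0,0,0,16],[10,0,0,0,0,0,24],[10,0,0,0,0,0,32],[10,0,0,0,0,0,40]]

```text
t: 16.05
position: [0.4675, -0.2943, 0.0796]
eef_rot: [2.621, 1.726, 0.001]
force: [-3.3, 0.4, 10.1]
gripper_width: 0.248
```

step_arm:
  commands:
    - [[10,0,0,0,0,0,8],[10,0,0,0,0,0,16],[10,0,0,0,0,0,24],[10,0,0,0,0,0,32],[10,0,0,0,0,0,40]]

```text
t: 16.55
position: [0.4683, -0.2946, 0.0805]
eef_rot: [3.055, 0.718, 0.005]
force: [-3.1, -0.3, 9.5]
gripper_width: 0.239
```

```bash
python3 c.py 12 wrist,top,scene foot_grip
```

```text
t 16.55 pos [ 0.4683 -0.2946  0.0805] th 26.5 tilt 0.28 F [-3.1 -0.3  9.5] M [-0.04  0.84  0.21] w 20.4 q [ 0.49  0.7   0.04  1.92 -0.05  0.51 -0.55]
wrist foot_grip [(array([ 0.4647, -0.2953,  0.0936]), 0.6)]
top foot_grip [(array([ 0.4703, -0.2939,  0.0932]), 0.43)]
scene foot_grip [(array([ 0.4681, -0.2946,  0.0961]), 0.51)]
```

View pics/wrist12.png

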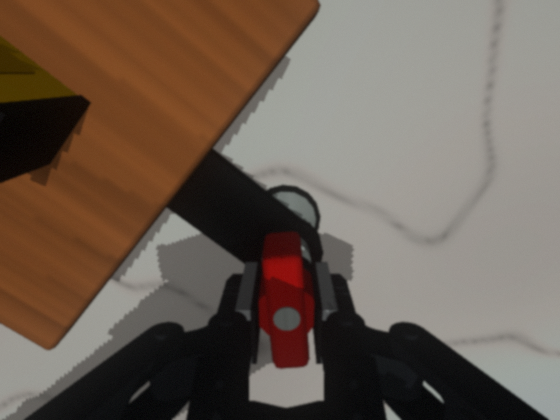

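View pics/top12.png

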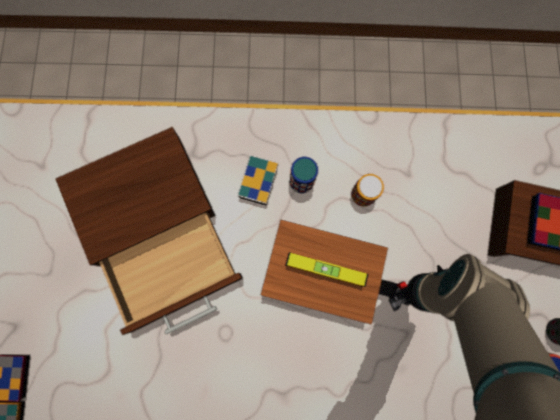

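View pics/scene12.png

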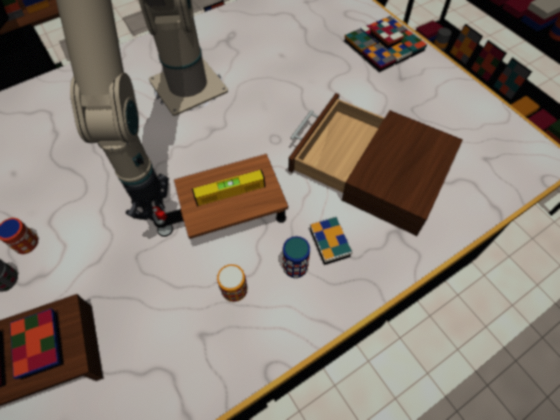

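```bash
cat > vial.py <<'E'
from h import *
import sys
p=imaging.grab_frame('top')
r=p['pixels'][252:290,300:352]
cv2.imwrite('pics/v%s.png'%sys.argv[1],cv2.resize(r,None,fx=12,fy=12,interpolation=cv2.INTER_CUBIC))
E
python3 vial.py 1
```

```text
(no output)
```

View pics/v1.png

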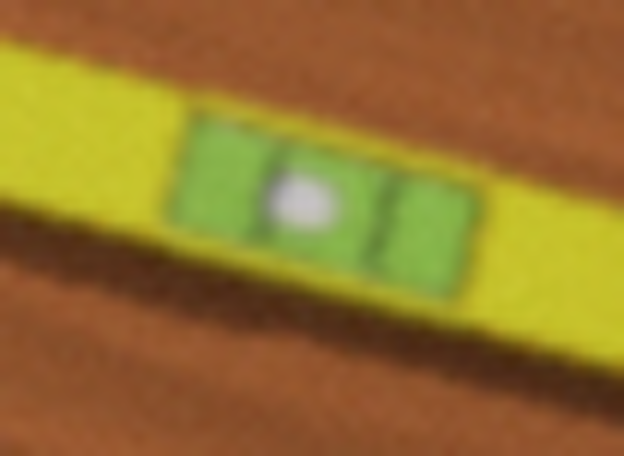

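step_arm:
  commands:
    - [[10,0,0,0,0,0,8],[10,0,0,0,0,0,16],[10,0,0,0,0,0,24],[10,0,0,0,0,0,32],[10,0,0,0,0,0,40]]

```text
t: 17.4
position: [0.4686, -0.2953, 0.0814]
eef_rot: [3.116, -0.369, 0.009]
force: [-3.4, -1.6, 10.4]
gripper_width: 0.241
```

step_arm:
  commands:
    - [[10,0,0,0,0,0,0],[10,0,0,0,0,0,0],[10,0,0,0,0,0,0],[10,0,0,0,0,0,0],[10,0,0,0,0,0,0]]

```text
t: 17.9
position: [0.4686, -0.2953, 0.0815]
eef_rot: [3.116, -0.367, 0.009]
force: [-3.7, -1.1, 6.5]
gripper_width: 0.242
```

step_arm:
  commands:
    - [[10,0,0,0,0,0,0],[10,0,0,0,0,0,0],[10,0,0,0,0,0,0],[10,0,0,0,0,0,0],[10,0,0,0,0,0,0]]

```text
t: 18.4
position: [0.4685, -0.2954, 0.0815]
eef_rot: [3.116, -0.367, 0.009]
force: [-3.6, -0.7, 5.0]
gripper_width: 0.241
```

```bash
python3 vial.py 2; python3 -c "
from h import *
st()"
```

```text
t 18.45 pos [ 0.4685 -0.2953  0.0815] th -13.4 tilt 0.39 F [-2.4 -0.8  6.1] M [-0.01  0.75  0.07] w 20.9 q [ 0.37  0.72  0.22  1.92 -0.29  0.53 -1.02]
```

View pics/v2.png

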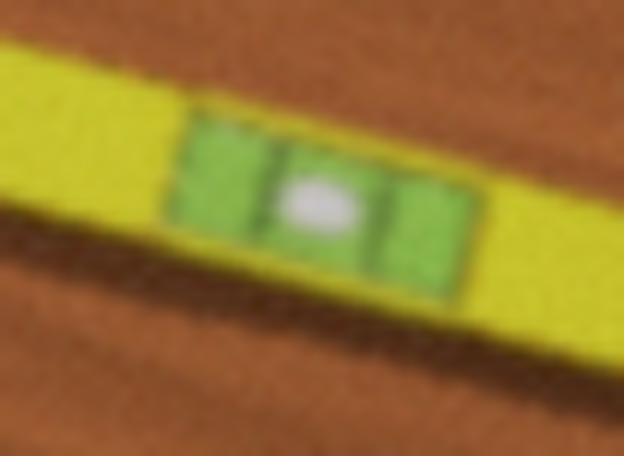

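step_arm:
  commands:
    - [[10,0,0,0,0,0,6],[10,0,0,0,0,0,12],[10,0,0,0,0,0,12],[45,0,0,0,0,0,12],[45,0,0,0,0,0,12]]

```text
t: 18.95
position: [0.4696, -0.2948, 0.0812]
eef_rot: [3.062, -0.69, 0.011]
force: [0.4, 0.0, 0.7]
gripper_width: 0.525
```

step_arm:
  commands:
    - [[45,0,0,0,0,0,0],[45,0,0,-20,0,0,0],[45,0,0,-60,0,0,0],[45,0,0,-100,0,0,0],[45,0,0,-140,0,0,0]]

```text
t: 19.45
position: [0.4689, -0.2939, 0.2225]
eef_rot: [3.063, -0.689, 0.012]
force: [0.8, 0.6, -0.4]
gripper_width: 0.521
```

step_arm:
  commands:
    - [[45,0,0,0,0,0,-8],[10,0,0,0,0,0,-16],[0,0,0,0,0,0,-24],[0,0,0,0,0,0,-32],[0,0,0,0,0,0,-40]]

```text
t: 19.95
position: [0.4694, -0.2935, 0.2225]
eef_rot: [3.11, 0.41, 0.011]
force: [0.2, 0.4, -0.3]
gripper_width: 0.003
```

```bash
python3 vial.py 3; python3 c.py 13 top level,board
```

```text
t 20.0 pos [ 0.4693 -0.2935  0.2225] th 15.3 tilt 0.47 F [0.3 1.2 0.2] M [0.04 0.03 0.05] w -0.1 q [ 0.38  0.5   0.19  1.81 -0.13  0.83 -0.67]
top level [(array([ 0.5155, -0.1123,  0.0894]), 0.59)]
top board [(array([ 0.5142, -0.1078, -0.0024]), 0.9)]
```

View pics/v3.png

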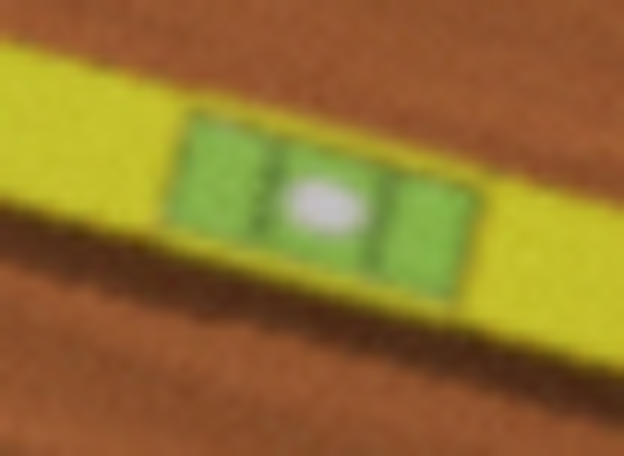

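```bash
python3 -c "
from h import *
go(.505,-.149,.20,75.8)"
```

```text
cmd [  70.9 -131.3   22.2] [  0.4  -0.1 -61.3] |d| 151 |r| 61
```

step_arm:
  commands:
    - [[0,14,-25,0,0,0,-8],[0,28,-50,0,0,0,-16],[0,42,-75,0,0,0,-24],[0,56,-100,0,0,0,-32],[0,70,-130,0,0,0,-40]]

```text
t: 20.65
position: [0.5048, -0.1498, 0.2222]
eef_rot: [2.786, 1.437, 0.008]
force: [-0.2, 1.1, -0.5]
gripper_width: -0.001
```

```bash
python3 -c "
from h import *
st(); go(.505,-.149,.18,75.8)"
```

```text
t 20.65 pos [ 0.5048 -0.1498  0.2222] th 54.6 tilt 0.49 F [-0.2  1.1 -0.5] M [ 0.07 -0.    0.02] w -0.1 q [ 0.24  0.46 -0.    1.88  0.    0.8  -0.39]
cmd [ 0.7 -0.7 42.2] [  0.5   0.  -21.2] |d| 42 |r| 21
```

step_arm:
  commands:
    - [[0,1,-1,15,0.5,0,-8],[0,1,-1,30,0.5,0,-16],[0,1,-1,42,0.5,0,-21],[0,1,-1,42,0.5,0,-21]]

```text
t: 21.05
position: [0.5038, -0.1482, 0.1787]
eef_rot: [-2.482, -1.921, 0.004]
force: [0.4, -1.0, 0.2]
gripper_width: -0.003
```

```bash
python3 c.py 14 wrist level;python3 -c "
from h import *
p=imaging.grab_frame('wrist')
s=state();print(w2pix(p,s['position']),w2pix(p,s['position']-[0,0,s['position'][2]-.132]))
st(); go(.505,-.149,.137,75.8)"
```

```text
t 21.05 pos [ 0.5038 -0.1482  0.1787] th 75.5 tilt 0.21 F [ 0.4 -1.   0.2] M [-0.    0.02  0.01] w -0.3 q [ 0.3   0.52 -0.1   1.92  0.08  0.71 -0.1 ]
wrist level [(array([ 0.5165, -0.1167,  0.0897]), 0.63)]
[[288.83720945 283.48590029]] [[288.24400252 237.13694867]]
t 21.2 pos [ 0.5053 -0.1487  0.1806] th 75.4 tilt 0.04 F [-0.8  0.1  0.6] M [ 0.03 -0.04 -0.04] w -0.0 q [ 0.3   0.52 -0.1   1.91  0.08  0.71 -0.1 ]
cmd [-0.3 -0.2 43.6] [ 0.   0.  -0.4] |d| 44 |r| 0
```

View pics/wrist14.png

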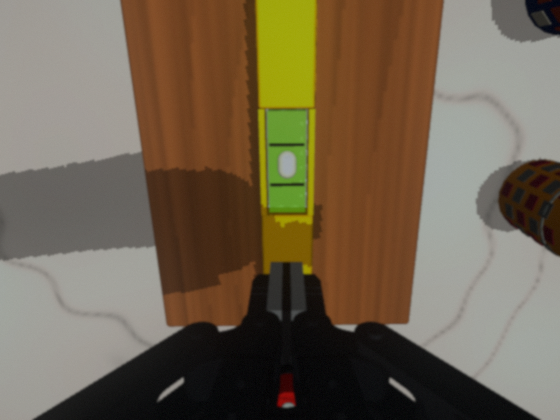

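step_arm:
  commands:
    - [[0,0,0,20,0,0,0],[0,0,0,36,0,0,0],[0,0,0,44,0,0,0],[0,0,0,44,0,0,0]]

```text
t: 21.6
position: [0.505, -0.1487, 0.1362]
eef_rot: [-2.487, -1.92, 0.002]
force: [-0.1, -0.2, 0.0]
gripper_width: 0.001
```

step_arm:
  commands:
    - [[0,0,0,1,0,0,0],[0,0,0,2,0,0,0],[0,0,0,3,0,0,0]]

```text
t: 21.9
position: [0.5054, -0.1488, 0.1338]
eef_rot: [2.487, 1.919, -0.0]
force: [0.4, 0.2, -0.2]
gripper_width: 0.003
```

```bash
python3 -c "
from h import *
st()"
```

```text
t 21.9 pos [ 0.5054 -0.1488  0.1338] th 75.3 tilt 0.05 F [ 0.4  0.2 -0.2] M [0.05 0.06 0.01] w 0.2 q [ 0.29  0.59 -0.09  1.95  0.09  0.6  -0.11]
```

step_arm:
  commands:
    - [[0,0,0,0.6,0,0,0],[0,0,0,1.2,0,0,0],[0,0,0,1.8,0,0,0],[0,0,0,1.8,0,0,0]]

```text
t: 22.3
position: [0.5055, -0.1489, 0.1322]
eef_rot: [2.486, 1.918, -0.0]
force: [-0.5, 0.5, 3.0]
gripper_width: 0.003
```

```bash
python3 -c "
from h import *
st()"
```

```text
t 22.3 pos [ 0.5055 -0.1489  0.1322] th 75.3 tilt 0.07 F [-0.5  0.5  3. ] M [0.07 0.08 0.07] w 0.3 q [ 0.29  0.6  -0.09  1.95  0.09  0.6  -0.12]
```

step_arm:
  commands:
    - [[0,0,0,0.6,0,0,0],[0,0,0,1.2,0,0,0],[0,0,0,1.5,0,0,0],[0,0,0,1.5,0,0,0]]

```text
t: 22.7
position: [0.5056, -0.1489, 0.1321]
eef_rot: [2.486, 1.918, 0.0]
force: [-3.4, 1.1, 14.0]
gripper_width: -0.001
```

```bash
python3 -c "
from h import *
st()"
```

```text
t 22.7 pos [ 0.5056 -0.1489  0.1321] th 75.3 tilt 0.11 F [-3.4  1.1 14. ] M [ 0.22  0.73 -0.01] w -0.1 q [ 0.29  0.59 -0.09  1.96  0.09  0.59 -0.12]
```

```bash
python3 -c "
from h import *
for i in range(30):
    p=imaging.grab_frame('wrist')
    if i%6==5: st()
save(p,'wrist15.png'); cv2.imwrite('pics/w15.png',cv2.resize(p['pixels'][60:300,200:380],None,fx=2.5,fy=2.5,interpolation=cv2.INTER_CUBIC))
p=imaging.grab_frame('top')
print(tip_of('level',p)[:1],tip_of('board',p)[:1])
"; python3 vial.py 4
```

```text
t 23.0 pos [ 0.5056 -0.1489  0.1321] th 75.3 tilt 0.11 F [-3.7  1.8 13.6] M [ 0.19  0.77 -0.02] w -0.4 q [ 0.29  0.59 -0.09  1.96  0.09  0.59 -0.12]
t 23.3 pos [ 0.5056 -0.1489  0.1321] th 75.3 tilt 0.1 F [-3.9  1.2 14.4] M [0.22 0.71 0.01] w -0.0 q [ 0.29  0.59 -0.09  1.96  0.09  0.59 -0.12]
t 23.6 pos [ 0.5056 -0.1489  0.1321] th 75.3 tilt 0.11 F [-3.3  0.4 14. ] M [ 0.3   0.75 -0.03] w -0.0 q [ 0.29  0.6  -0.09  1.96  0.09  0.59 -0.12]
t 23.9 pos [ 0.5056 -0.1489  0.1321] th 75.3 tilt 0.11 F [-3.   1.2 14.5] M [ 0.21  0.78 -0.01] w -0.0 q [ 0.29  0.59 -0.09  1.96  0.09  0.59 -0.12]
t 24.2 pos [ 0.5056 -0.1489  0.1321] th 75.3 tilt 0.11 F [-2.7  0.5 13.5] M [ 0.21  0.74 -0.01] w -0.0 q [ 0.29  0.59 -0.09  1.96  0.09  0.59 -0.12]
[{'xyz': [0.5143, -0.1103, 0.0901], 'p': 0.62}] [{'xyz': [0.5143, -0.109, -0.0027], 'p': 0.72}]
```

View pics/w15.png

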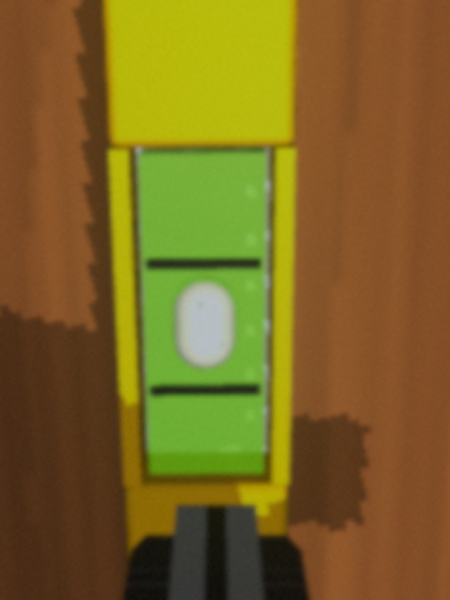

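View pics/wrist15.png

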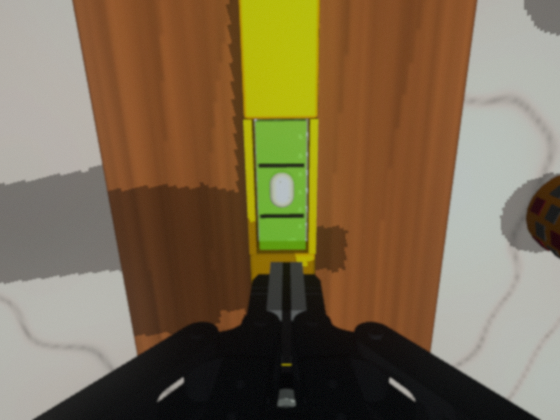

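Bubble centred between the lines (in the zoomed view, bubble at row 324, lines at 263 and 389, mid 326). The push is steady at about 14 N and the level is at rest, so I hand it in.

```bash
python3 -c "
from h import *
print(bot.finish_job()); st()"
```

```text
the job is handed in; nothing more can be done
None
the job is handed in; nothing more can be done
```

I finished the task and handed it in at about 24 s of the 72 s allowed. No verdict was reported.

- **Drawer and level:** I pulled the drawer out about 150 mm and took the level out. I laid it along the middle of the board, with contact at about 8 N, and let go. The bubble then stood about 13.5 mm off centre.
- **Foot:** I turned the red knob about 156° clockwise in one grip, watching the bubble in the top camera. The fingers closed on the knob's wider hub, 21–23 mm across, rather than on the 15 mm bar; the knob showed no slip. After release the bubble settled in the middle.
- **Last checks while pressing:**
  - Over 1.5 s the downward push was steady at 13.5–14.5 N, with a sideways force of about 3–4 N.
  - The pose did not change.
  - The bubble was within about 0.5 mm of centre.
  - The level lay within about 2 mm of the board's middle.
  - The fingers touched only the top of the level, about 40 mm from its centre on the foot's side.

The tins and the gift box were not touched at any point, and no check failed. The only disagreement was early on: the first depth-based estimate of the knob's angle was about 10° off, and I corrected it with the wrist camera before gripping.

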